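Shut the offcut bin and drop its latch bar home

ROBOT

A 6-joint arm with a two-finger parallel gripper is mounted at the origin on a cart in front of the work surface, level with it; the furniture and walls round the work are solid. World frame = base frame: x ahead of the robot, y to its left, z up, the work surface at z = 0. Lengths are in mm, angles in rad, forces in N, time in s.
With the tool pointing down it reaches from about 400 to 825 mm from the base axis. Payload 7 kg.
Tool frame: the origin (TCP) lies at the very end of the fingers, on their centre line; the grasp point (between the pads) lies 19 mm behind it; z points along the fingers, y is the direction in which the jaws open and shut (so a half turn about z gives the same grasp; the last joint's range is limited). The gripper opens to 88 mm and grips with 3 to 60 N. Pads are 19 mm wide; open, the fingers measure 130 mm over their backs; the gripper's body (78 mm by 193 mm) begins 47 mm behind the grasp point.
Start: joints at [-1.023, 0.359, 0.012, 0, -1.224, -0.288], TCP at [173.373, -652.332, 226.561] pointing down, gripper open.
Joint ranges: [-3.07, 3.07], [-1.43, 2.12], [-1.02, 1.25], [-3.03, 1.67], [-3.05, -0], [-3.03, 3.03]. Speed limits (rad/s): [2.39, 2.39, 3.01, 3.14, 3.14, 3.14].

INTERFACE

Orientations are given as a unit quaternion [x, y, z, w].
In Python, from plant import bot gives the robot as it stands. Calls block until the motion is done:
- bot.move_ptp(position, orientation): joint-space move of the TCP to a pose.
- bot.line_to(position, velocity=150, ori=None): straight line of the TCP; ori=None keeps the orientation; velocity is the mean speed in mm/s.
- bot.move_joints(angles): joint-space move.
- bot.move_gripper(opening, force=None): finger opening in mm; force is the grip in N (None keeps the last); returns when the fingers have stopped.
- bot.pause(seconds).
- bot.solve_ik(position, orientation): joint angles nearest the present ones, or None.
- bot.read_state(): the state.
- bot.camera(name): name is "scene" or "side" or "wrist"; returns the picture (384x512x3 uint8, red, green, blue); there is no depth.
- bot.get_calibration(name): a dict with "fx", "fy", "cx", "cy" (pixels), "view" (4x4, takes a point from world to camera coordinates); the wrist camera has in their place "T_tool_cam" (4x4, takes a point from camera to tool coordinates, whose origin is the TCP and whose axes are the flange's). Camera axes: x right, y up, looking along -z (the intrinsics and any distortion apply to the point x, -y, -z); pixel columns grow to the right and rows downward; lengths in mm; the calibration is good to about 2 mm. A picture is of the moment at which its call begins: read the wrist's pose just before it. get_calibration takes no time and is no camera call.
A pose or a line that the arm cannot do raises bot.Unreachable and nothing moves.
- bot.close_job(): hands the job in, once; it reports no verdict.
The state is a dict: "t": time; "joint_pos": joint angles; "qvel": joint speeds; "tau": joint torques, N m; "tcp_pos": TCP position; "eef_rot": TCP orientation; "contact_force": force on the tool from outside, world axes, zero at the start; "moment": the same for the moment, N m; "width": finger opening in mm.
Only numpy, scipy, OpenCV 4.12 (cv2) and the standard library are available. Lean on these libraries where they do the work, as an engineer would, in place of code of your own. Each camera call takes 0.05 s, during which the arm holds its last target.

TASK

The sprung gate of the plywood offcut bin stands ajar. Hold its latch bar by the upright stem, lift the bar, swing the gate in until the bar has passed over the lip of the keeper, and let the bar drop fully into the notch so that the gate stays shut when you let go. Feel for the notch gently, without forcing the bar against the keeper, and leave the tin and the tape roll beside the bin where they are.

Things in the scene. Friction and masses are not known exactly. Their poses are not given: they have to be found in the camera images.
- offcut_bin: Open plywood bin fixed to the bench, 140 mm deep (x), 248 mm wide (y), 110 mm high; origin at the centre of its underside, z up, open front towards its own -x. Low offcuts lie in it. Its gate hangs between the side walls at the front; the gate's top edge is 104 mm above the bench.
- gate_hinge (a point): Point on the gate's vertical hinge axis, at the bin's left front corner (bin frame x -76, y +115 mm, 60 mm above the bench).
- gate (a joint): Gate angle, rad: 0 = parallel to the bin's front, grows as the gate swings out (clockwise from above, free end towards the bin's -x). Range -0.1 to 1.0. A spring pushes it open: 0.45 N m when shut, easing by 0.8 N m per rad to none at 0.55 rad; hinge friction 0.1 N m. It stays shut only when latched.
- latch_bar (a joint): Latch bar angle, rad: 0 = level and fully down on its stop (latched or not), grows as the free end is lifted, up to 0.25. Flat steel bar, 245 x 20 mm, 8 mm thick along the gate's normal, about 250 g. It must be above 0.068 to pass over the keeper's lip.
- stem (a point): Centre of the part to grasp: upright round dark steel stem on the latch bar, 16 mm thick. The point is 20 mm below its top, 52 mm above the bar's mid-height (142 mm above the bench with the bar down), 120 mm along the bar from its pivot, 160 mm from the gate's hinge axis. Pinch it from above, fingers closing along the gate's normal, so that it can tilt between them as the bar lifts.
- bar_tip (a point): Mid-height, mid-thickness point of the latch bar 5 mm from its free end, 230 mm from the bar's pivot and 270 mm from the gate's hinge axis.
- keeper_bracket: Dark steel bracket fixed outside the bin's right side wall, axes as the bin's; origin 72 mm above the bench, 255 mm from the gate's hinge axis. In its slot is clamped a rigid steel catch, 20 mm wide in y: a U open at the top, with a square lip on the -x side, a notch for the bar, and a tall back plate. It bears no more than 12 N from the bar.
- wax_tin: Round tin, 67 mm across, 30 mm high, on the bench to the right of the bin; origin at the centre of its underside.
- tape_roll: Black roll of tape lying flat, 64 mm across, 19 mm high, on the bench to the left of the bin; origin at the centre of its underside.
- bar_pivot (a point): The latch bar's pivot, on the gate's outer face: 40 mm from the gate's hinge axis along the gate, 17 mm in front of that axis, 90 mm above the bench. The bar's middle plane passes through it, parallel to the gate.
- notch_nominal (a point): Centre of the notch's mouth, level with the lip's top (94 mm above the bench), if the catch stood in mid-slot. The bar is there at gate angle 0. The catch is clamped up to 16 mm to either side along the bin's x; this is not measured: feel for it or see it. Notch 11 mm wide in x, floor 70 mm above the bench; lip 8 mm thick; back plate top 137 mm above the bench: it stops the bar at any lift.

How it is judged (in metres and radians):
On the way:
1. the bar is lifted clear of the lip (over 0.055 rad) while the gate is swung in to under 0.085 rad (value of joint gate below 0.085 rad and value of joint latch_bar above 0.055 rad), for 0.05 s.
At the end, for the whole second after the job is handed in: The gate is at rest and stays shut against its spring (gate angle under 0.08 rad) with the latch bar fully down in the notch (bar angle under 0.03 rad) (value of joint gate below 0.08 rad and value of joint latch_bar below 0.03 rad and velocity of joint gate between -0.02 and 0.02 rad/s); the robot touches nothing.
It fails at once if the keeper is loaded with more than 12 N (contact force between keeper_bracket and anything else above 12 N).
It fails at once if the tin is moved by more than 30 mm (distance of wax_tin from where it was at the start of the episode above 0.03 m).
It fails at once if the tape roll is moved by more than 30 mm (distance of tape_roll from where it was at the start of the episode above 0.03 m).
It also fails if it takes over 64 s, if anything falls off the work surface, if the arm or the gripper's body presses on something with over 40 N, if the wrist force passes 120 N, or if a joint passes its speed limit or range.

## Working session

There is one attempt and no reset: what is moved stays moved. The work goes in short steps, each a Python script; the robot and the scene stay as the last script left them, time stands still between calls to the robot, and variables do not carry over. Pictures are saved under pics/ and viewed, and the job is handed in when it is done.

```bash
ls; mkdir -p pics
python3 - <<'E'
from plant import bot
import cv2,numpy as np
for n in ("scene","side","wrist"):
    im=bot.camera(n); cv2.imwrite(f"pics/{n}0.png",im[:,:,::-1])
    print(n,bot.get_calibration(n))
print(bot.read_state())
E
```

```text
pics
scene {'fx': 470.34039241087197, 'fy': 470.34039241087197, 'cx': 249.9772190454701, 'cy': 190.60050646069024, 'view': array([[-8.36759487e-01, -5.47469179e-01,  1.05384252e-02,
         5.27831210e+02],
       [ 4.21800057e-01, -6.32173856e-01,  6.49954558e-01,
        -3.47875746e+02],
       [-3.49167971e-01,  5.48300751e-01,  7.59900003e-01,
        -9.92797703e+02],
       [ 0.00000000e+00,  0.00000000e+00,  0.00000000e+00,
         1.00000000e+00]])}
side {'fx': 438.06521837351767, 'fy': 438.06521837351767, 'cx': 246.28862098408104, 'cy': 189.16381332730313, 'view': array([[-8.05842171e-01, -5.92122062e-01, -3.13998955e-03,
         5.08040560e+02],
       [ 2.79054015e-01, -3.84441959e-01,  8.79962066e-01,
        -2.93581881e+02],
       [-5.22252096e-01,  7.08234314e-01,  4.75033581e-01,
        -7.36730805e+02],
       [ 0.00000000e+00,  0.00000000e+00,  0.00000000e+00,
         1.00000000e+00]])}
wrist {'fx': 277.68913508253, 'fy': 277.68913508253, 'cx': 253.41263334934493, 'cy': 191.23745824367407, 'T_tool_cam': array([[-5.56007421e-05,  9.60293472e-01,  2.78991836e-0
[... 283 characters left out ...]
)}
{'t': 0.15, 'joint_pos': array([-1.02291149e+00,  3.59223212e-01,  1.12656679e-02, -2.45896905e-04,
       -1.22409250e+00, -2.88146382e-01]), 'qvel': array([ 3.15395220e-05, -7.99455538e-04,  1.90042089e-03,  1.31955830e-03,
       -4.95550724e-04,  1.20479974e-03]), 'tau': array([-7.29457661e-04, -5.83276999e+01,  2.93288898e+01,  7.00120345e+00,
        8.72483739e-03, -1.14241043e-04]), 'tcp_pos': array([ 173.26497806, -652.0015928 ,  225.83733616]), 'eef_rot': array([-1.29462947e-01,  9.91584055e-01,  6.19811907e-04, -1.48818514e-04]), 'contact_force': array([-0.57110725, -0.36402408, -0.12515065]), 'moment': array([-0.06514631,  0.02208484, -0.03008099]), 'width': 87.26529280356442}
```

View pics/scene0.png

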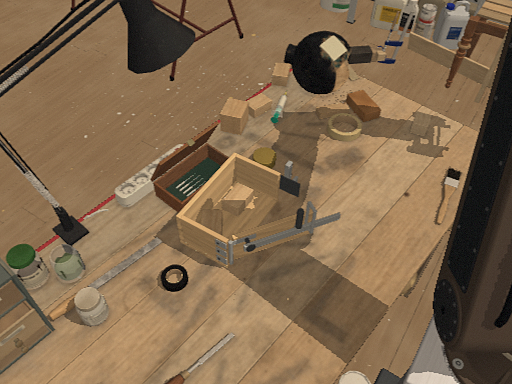

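View pics/side0.png

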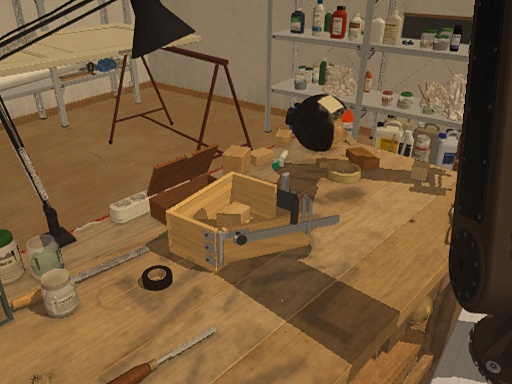

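View pics/wrist0.png

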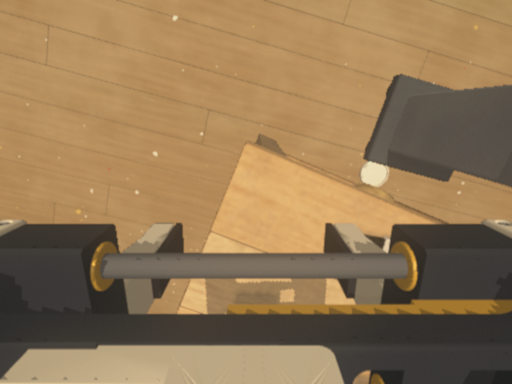

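The scene camera shows the bin near (245,210), the gate ajar with its bar running from about (250,245) to (340,215), the stem near (300,215) and the keeper near (290,180). Next I'll enlarge that area.

Run:
```python
import cv2
a=cv2.imread("pics/scene0.png")[140:270,170:350]; cv2.imwrite("pics/c1.png",cv2.resize(a,None,fx=4.4,fy=4.4,interpolation=cv2.INTER_CUBIC))
a=cv2.imread("pics/side0.png")[160:275,160:345]; cv2.imwrite("pics/c2.png",cv2.resize(a,None,fx=4.3,fy=4.3,interpolation=cv2.INTER_CUBIC))
```

```text
(no output)
```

View pics/c1.png

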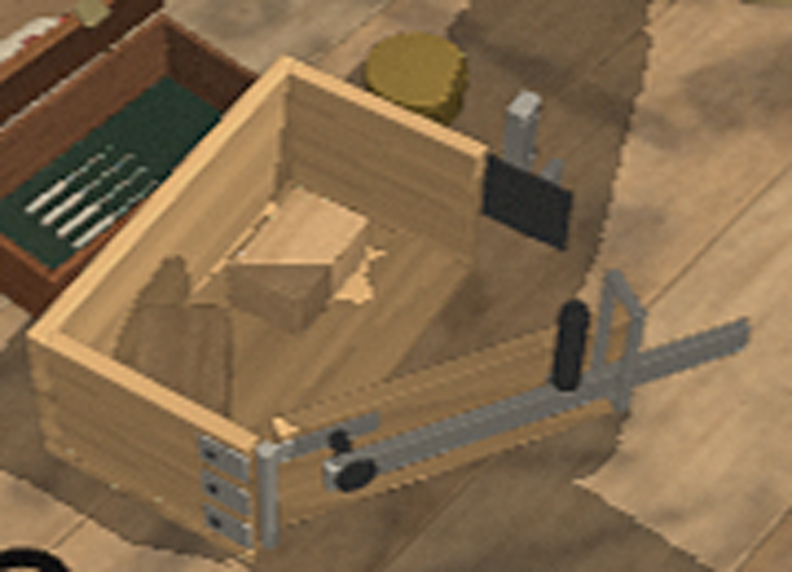

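View pics/c2.png

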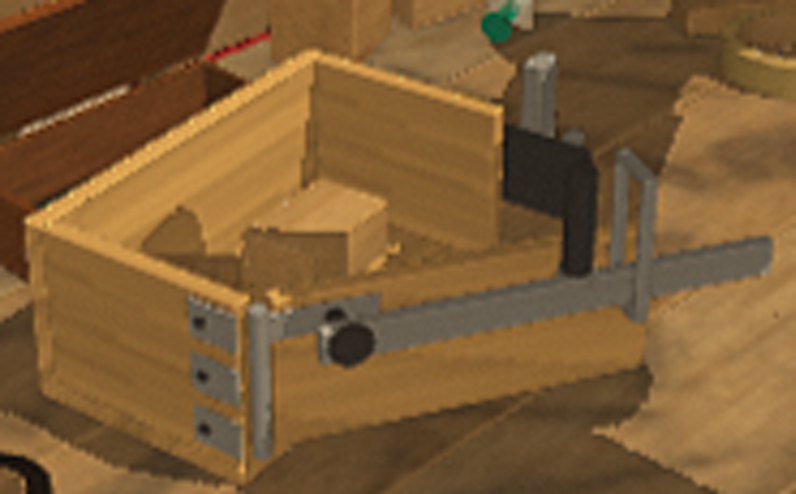

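```bash
cat > h.py <<'E'
import numpy as np
from plant import bot
from scipy.spatial.transform import Rotation as R
def cam(n,st=None):
    c=bot.get_calibration(n)
    if n=="wrist":
        T=np.eye(4);T[:3,:3]=R.from_quat(st["eef_rot"]).as_matrix();T[:3,3]=st["tcp_pos"]
        Tc=T@c["T_tool_cam"]; V=np.linalg.inv(Tc)
    else: V=c["view"]
    return c,V
def ray(n,uv,st=None):
    c,V=cam(n,st) 
    d=np.array([(uv[0]-c["cx"])/c["fx"],-(uv[1]-c["cy"])/c["fy"],-1])
    Rm=V[:3,:3]; o=-Rm.T@V[:3,3]; return o,Rm.T@d
def onz(n,uv,z,st=None):
    o,d=ray(n,uv,st); return o+d*(z-o[2])/d[2]
def proj(n,P,st=None):
    c,V=cam(n,st); p=V[:3,:3]@np.array(P)+V[:3,3]
    return np.array([c["cx"]+c["fx"]*p[0]/-p[2],c["cy"]-c["fy"]*p[1]/-p[2]])
def tri(rs):
    A=np.zeros((3,3));b=np.zeros(3)
    for o,d in rs:
        d=d/np.linalg.norm(d);M=np.eye(3)-np.outer(d,d);A+=M;b+=M@o
    return np.linalg.solve(A,b)
E
python3 - <<'E'
from h import *
S=lambda u,v:(170+u/4.4-.4,140+v/4.4-.4)
D=lambda u,v:(160+u/4.3-.4,160+v/4.3-.4)
for k,a,b in [("FL",(260,440),(247,302)),("BL",(32,335),(28,222)),("BR",(288,58),(315,52)),("FR",(487,152),(503,112))]:
    print(k,onz("scene",S(*a),110).round(1),onz("side",D(*b),110).round(1),tri([ray("scene",S(*a)),ray("side",D(*b))]).round(1))
for k,a,b in [("stemtop",(573,305),(577,168)),("hinge top",(268,448),(259,310)),("backplate top",(527,95),(542,58)),("bartip",(748,332),(772,252)),("lip top",(553,165),(572,135)),("tin",(415,55),(0,0))]:
    print(k,S(*a),D(*b),tri([ray("scene",S(*a)),ray("side",D(*b))]).round(1),onz("scene",S(*a),162).round(1),onz("side",D(*b),162).round(1))
print(onz("scene",S(415,60),30))
print(onz("scene",(174,278),10))
E
```

```text
FL [600.1 135.4 110. ] [600.8 141.1 110. ] [603.3 134.9 106.1]
BL [737.8 146.9 110. ] [738.4 150.4 110. ] [739.8 147.2 108.2]
BR [742.2 -97.4 110. ] [740.9 -92.  110. ] [ 745.6 -100.   105.7]
FR [605.8 -98.  110. ] [607.1 -93.5 110. ] [608.1 -98.4 107.9]
stemtop (299.82727272727277, 208.9181818181818) (293.78604651162794, 198.66976744186044) [498.    8.  156.9] [494.8  10.3 162. ] [495.   17.6 162. ]
hinge top (230.5090909090909, 241.4181818181818) (219.83255813953488, 231.69302325581396) [597.6 134.3 103.2] [572.8 165.8 162. ] [541.3 202.  162. ]
backplate top (289.3727272727273, 161.1909090909091) (285.646511627907, 173.08837209302325) [ 601.8 -128.9  131.8] [ 587.4 -103.7  162. ] [571.7 -74.4 162. ]
bartip (339.6, 215.05454545454543) (339.13488372093025, 218.2046511627907) [430.4 -79.3  89.1] [414.1 -23.  162. ] [385.8  31.8 162. ]
lip top (295.2818181818182, 177.1) (292.6232558139535, 190.9953488372093) [ 578.2 -125.4   90.6] [550.  -66.6 162. ] [514.1  -9.5 162. ]
tin (263.91818181818184, 152.1) (159.6, 159.6) [571.7 189.9 357. ] [654.8 -95.9 162. ] [862.6  43.8 162. ]
[ 719.43414812 -207.15182392   30.        ]
[685.70139289 238.9647      10.        ]
```

```bash
cat >> h.py <<'E'
def quat(th,flip=False):
    s,c=np.sin(th),np.cos(th)
    M=np.array([[-s,-c,0],[-c,s,0],[0,0,-1]]).T
    if flip: M=M@np.diag([-1,-1,1])
    return R.from_matrix(M).as_quat()
E
python3 - <<'E'
from h import *
print("cam",ray("scene",(0,0))[0],ray("side",(0,0))[0],"lampbase",onz("scene",(70,225),0),onz("side",(60,240),0))
for th in (0,.3,.6):
  for f in (0,1):
    for p in ((590,-30,290),(497,8,130),(578,-24,150)):
        print(th,f,p,bot.solve_ik(p,quat(th,f)))
E
```

```text
cam [241.7486226  613.40509301 974.96789436] [106.56650287 709.73486772 609.9080334 ] lampbase [1008.90592149  261.88115676    0.        ] [988.41586378 273.53281926   0.        ]
0 0 (590, -30, 290) [ 0.27985415  0.18638989 -0.0797679   0.         -1.30463854 -0.27985415]
0 0 (497, 8, 130) [ 0.41224099  0.15523775 -0.50717731  0.         -0.90838126 -0.41224099]
0 0 (578, -24, 150) [ 0.29644549  0.26304959 -0.31077632  0.         -0.99697041 -0.29644549]
0 1 (590, -30, 290) [ 0.27985415  0.18638989 -0.0797679   0.         -1.30463854  2.86173851]
0 1 (497, 8, 130) [ 0.41224099  0.15523775 -0.50717731  0.         -0.90838126  2.72935166]
0 1 (578, -24, 150) [ 0.29644549  0.26304959 -0.31077632  0.         -0.99697041  2.84514716]
0.3 0 (590, -30, 290) [ 0.27985415  0.18638989 -0.0797679   0.         -1.30463854 -0.57985415]
0.3 0 (497, 8, 130) [ 0.41224099  0.15523775 -0.50717731  0.         -0.90838126 -0.71224099]
0.3 0 (578, -24, 150) [ 0.29644549  0.26304959 -0.31077632  0.         -0.99697041 -0.59644549]
0.3 1 (590, -30, 290) [ 0.27985415  0.18638989 -0.0797679   0.         -1.30463854  2.56173851]
0.3 1 (497, 8, 130) [ 0.41224099  0.15523775 -0.50717731  0.         -0.90838126  2.42935166]
0.3 1 (578, -24, 150) [ 0.29644549  0.26304959 -0.31077632  0.         -0.99697041  2.54514716]
0.6 0 (590, -30, 290) [ 0.27985415  0.18638989 -0.0797679   0.         -1.30463854 -0.87985415]
0.6 0 (497, 8, 130) [ 0.41224099  0.15523775 -0.50717731  0.         -0.90838126 -1.01224099]
0.6 0 (578, -24, 150) [ 0.29644549  0.26304959 -0.31077632  0.         -0.99697041 -0.89644549]
0.6 1 (590, -30, 290) [ 0.27985415  0.18638989 -0.0797679   0.         -1.30463854  2.26173851]
0.6 1 (497, 8, 130) [ 0.41224099  0.15523775 -0.50717731  0.         -0.90838126  2.12935166]
0.6 1 (578, -24, 150) [ 0.29644549  0.26304959 -0.31077632  0.         -0.99697041  2.24514716]
```

Run:
```python
from h import *
import cv2
bot.move_ptp((173,-652,290),bot.read_state()["eef_rot"])
bot.move_ptp((580,-50,270),quat(0)); bot.pause(.3)
st=bot.read_state(); im=bot.camera("wrist"); cv2.imwrite("pics/w1.png",cv2.resize(im[:,:,::-1],None,fx=1.5,fy=1.5))
cv2.imwrite("pics/w1r.png",im[:,:,::-1])
np.savez("w1.npz",**st)
print(st["t"],st["tcp_pos"],st["eef_rot"],st["contact_force"],st["joint_pos"])
```

```text
3.3833 [579.98197923 -50.35613197 269.99881707] [-7.06895272e-01  7.07318227e-01  2.69617671e-06 -3.44532583e-06] [ 0.10386032 -0.31375596  0.22949779] [ 2.49124888e-01  1.81356056e-01 -1.31065154e-01 -1.17411499e-06
 -1.25838379e+00 -2.49722676e-01]
```

View pics/w1.png

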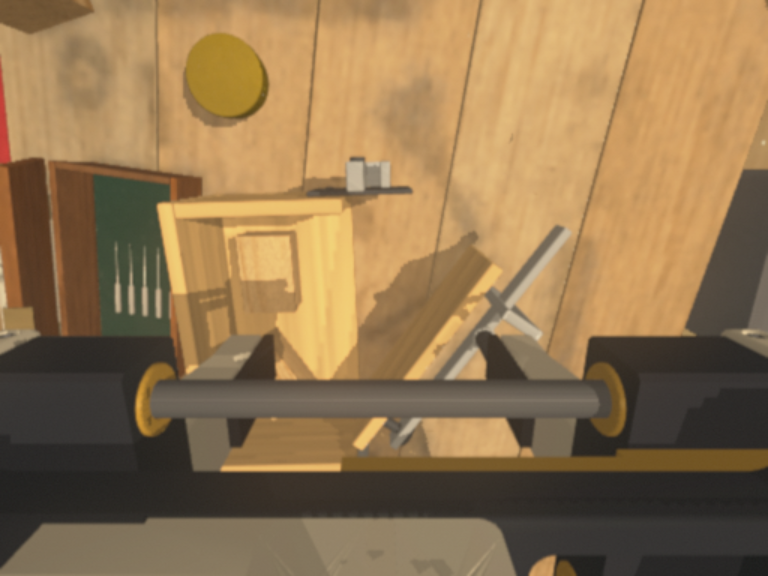

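The wrist view shows the catch from above at about (365,175), with the back plate's top at columns 347–365 and the lip at 380–391. The tin is at (227,75) and the gate and bar are below right. I'll go closer over the catch.

Run:
```python
from h import *
import cv2
bot.line_to((590,-95,185),120); bot.pause(.3)
st=bot.read_state(); im=bot.camera("wrist"); cv2.imwrite("pics/w2.png",cv2.resize(im[:,:,::-1],None,fx=1.5,fy=1.5))
cv2.imwrite("pics/w2r.png",im[:,:,::-1])
cv2.imwrite("pics/w1z.png",cv2.resize(cv2.imread("pics/w1r.png")[95:235,190:390],None,fx=4,fy=4,interpolation=cv2.INTER_CUBIC))
np.savez("w2.npz",**st)
print(st["t"],st["tcp_pos"],st["contact_force"])
```

```text
4.6917 [590.20927405 -94.76158486 185.5153568 ] [-0.33428043  0.15688216 -0.36524969]
```

View pics/w2.png

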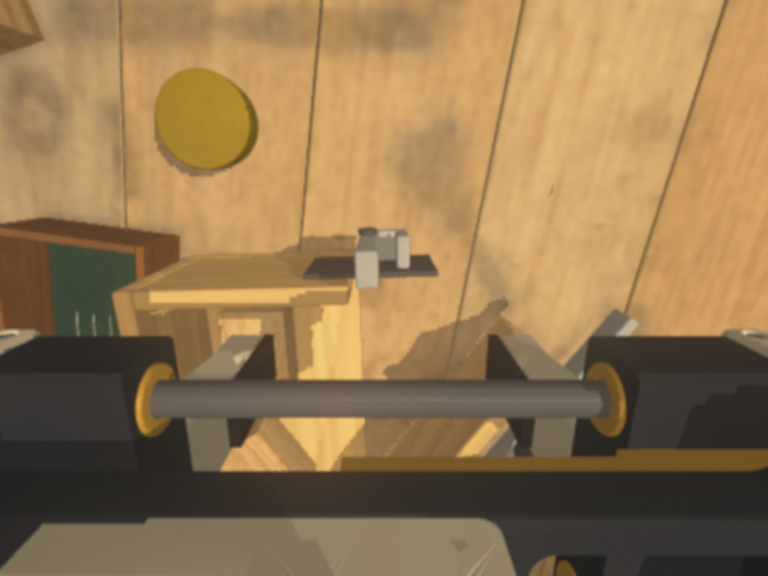

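View pics/w1z.png

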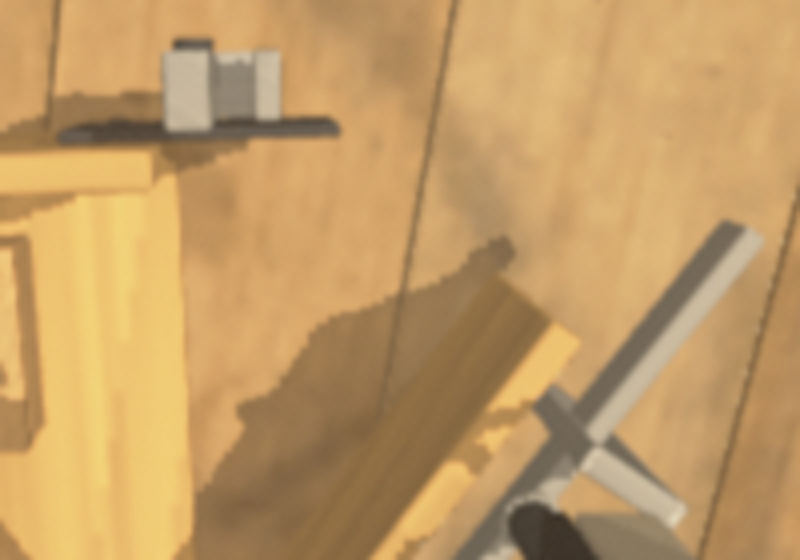

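The close view shows the lip's top at about (403,248), the back plate's top at (367,262) and the tin at (205,118). I'll zoom in to get the edges.

Run:
```python
from h import *
import cv2
cv2.imwrite("pics/w2z.png",cv2.resize(cv2.imread("pics/w2r.png")[140:215,190:300],None,fx=7,fy=7,interpolation=cv2.INTER_CUBIC))
```

```text
(no output)
```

View pics/w2z.png

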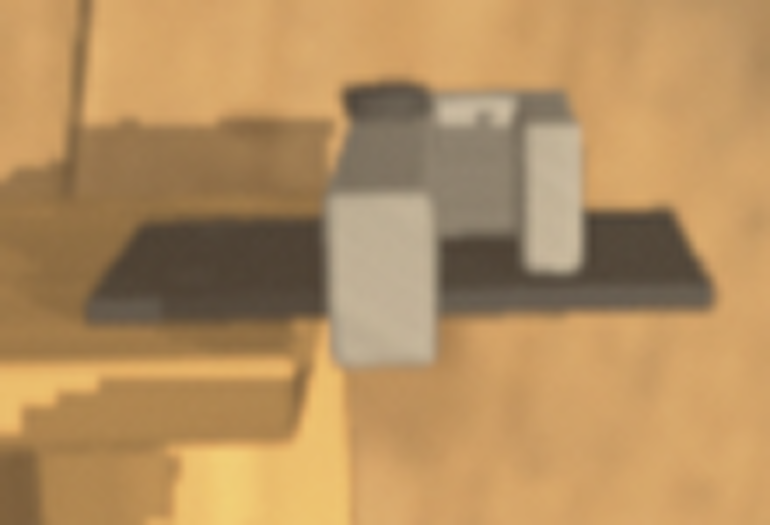

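Run:
```python
from h import *
s1=dict(np.load("w1.npz"));s2=dict(np.load("w2.npz"))
Z2=lambda u,v:(190+(u+.5)/7-.5,140+(v+.5)/7-.5)
Z1=lambda u,v:(190+(u+.5)/4-.5,95+(v+.5)/4-.5)
for p in ((526,125),(580,122),(584,270),(526,270)): print("lip",onz("wrist",Z2(*p),94,s2).round(1))
for p in ((330,192),(435,192),(437,362),(335,364)): print("bp",onz("wrist",Z2(*p),137,s2).round(1))
for p in ((256,52),(280,52),(281,120),(256,120)): print("lip1",onz("wrist",Z1(*p),94,s1).round(1))
for p in ((164,52),(210,52),(211,129),(165,132)): print("bp1",onz("wrist",Z1(*p),137,s1).round(1))
W=lambda u,v:((u+.5)/1.5-.5,(v+.5)/1.5-.5)
for n,p in (("FR",(344,197)),("BR",(159,205)),):print(n,onz("wrist",W(*p),110,s1).round(1))
print("tin",onz("wrist",W(225,74),30,s1).round(1),onz("wrist",W(203,117),30,s2).round(1))
# gate bar top face z=100: far edge and near edge at tip
for p in ((724,222),(762,240),(590,440),(570,420)): print("bar",onz("wrist",Z1(*p),100,s1).round(1))
```

```text
lip [ 581.7 -130.8   94. ]
lip [ 574.7 -131.2   94. ]
lip [ 573.8 -111.6   94. ]
lip [ 581.5 -111.6   94. ]
bp [ 604.5 -130.5  137. ]
bp [ 593.1 -130.5  137. ]
bp [ 593.  -111.4  137. ]
bp [ 604.2 -111.2  137. ]
lip1 [ 581.3 -130.3   94. ]
lip1 [ 574.4 -130.3   94. ]
lip1 [ 574.  -111.3   94. ]
lip1 [ 581.3 -111.3   94. ]
bp1 [ 604.4 -129.9  137. ]
bp1 [ 592.8 -129.9  137. ]
bp1 [ 592.8 -111.   137. ]
bp1 [ 604.6 -110.3  137. ]
FR [ 608.7 -104.9  110. ]
BR [747.9 -99.1 110. ]
tin [ 716.  -203.8   30. ] [ 716.2 -204.4   30. ]
bar [443.4 -82.2 100. ]
bar [431.5 -76.9 100. ]
bar [477.2 -14.4 100. ]
bar [484.  -20.9 100. ]
```

Run:
```python
from h import *
import cv2
bot.line_to((590,-95,250),150)
bot.move_ptp((500,7,255),quat(.58)); bot.pause(.3)
st=bot.read_state(); im=bot.camera("wrist"); cv2.imwrite("pics/w3r.png",im[:,:,::-1])
cv2.imwrite("pics/w3.png",cv2.resize(im[:,:,::-1],None,fx=1.5,fy=1.5))
cv2.imwrite("pics/w3z.png",cv2.resize(im[90:250,170:370,::-1],None,fx=3.9,fy=3.7,interpolation=cv2.INTER_CUBIC))
np.savez("w3.npz",**st)
print(st["t"],st["tcp_pos"],st["joint_pos"],st["contact_force"],st["width"])
```

```text
6.425 [500.26844072   6.55734413 254.60808986] [ 4.06543194e-01  4.97198289e-02 -3.18807919e-01  4.52671030e-06
 -1.20302654e+00 -9.87071571e-01] [-0.29600381 -0.11995975  0.45149953] 87.54674672625679
```

View pics/w3.png

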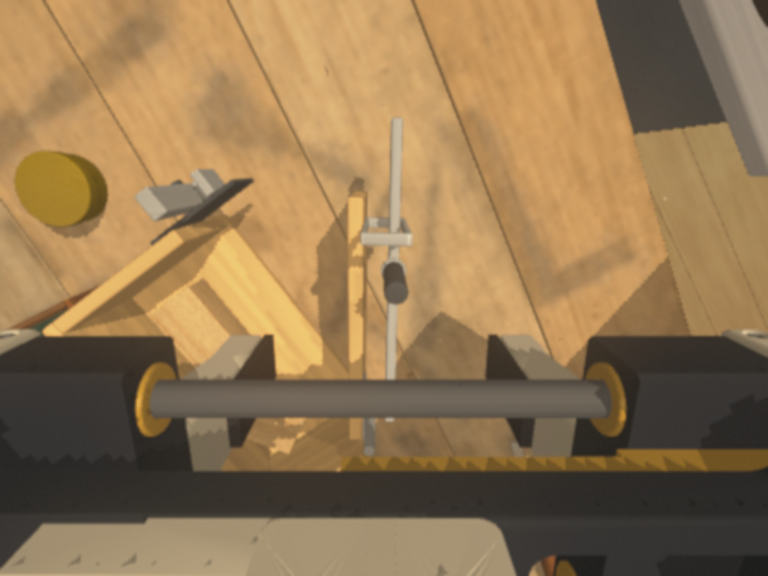

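The stem's top is at about (396,291), and the bar runs nearly vertically from (397,120) to (390,415).

Run:
```python
from h import *
s=dict(np.load("w3.npz"))
W=lambda u,v:((u+.5)/1.5-.5,(v+.5)/1.5-.5)
print("stemtop",onz("wrist",W(396.5,292),162,s).round(1), "edges",onz("wrist",W(385,292),162,s).round(1),onz("wrist",W(408,292),162,s).round(1))
tip=onz("wrist",W(397,119),100,s);b=onz("wrist",W(391,360),100,s)
print("bar",tip.round(1),b.round(1),"ang",np.arctan2(*( (b-tip)[:2])),onz("wrist",W(392,119),100,s),onz("wrist",W(402,119),100,s))
print("hingepin",onz("wrist",W(369,450),105,s).round(1))
print("gate top end",onz("wrist",W(356,193),104,s).round(1),onz("wrist",W(348,193),104,s).round(1),onz("wrist",W(364,193),104,s).round(1))
print("tip pred center", proj("wrist",(500.3,6.6,162),s)*1.5)
```

```text
stemtop [493.7  11.3 162. ] edges [499.7   7.3 162. ] [487.6  15.2 162. ]
bar [433.4 -77.9 100. ] [537.1  75.  100. ] ang 0.5961859816799858 [436.28437236 -79.82706518 100.        ] [430.4368687 -75.9912431 100.       ]
hingepin [598.3 134.3 105. ]
gate top end [485.4 -51.9 104. ] [490.3 -55.1 104. ] [480.6 -48.7 104. ]
tip pred center [383.34239128 291.3522242 ]
```

Run:
```python
from h import *
s=dict(np.load("w3.npz"))
W=lambda u,v:((u+.5)/1.5-.5,(v+.5)/1.5-.5)
S=lambda u,v:(170+u/4.4-.4,140+v/4.4-.4)
D=lambda u,v:(160+u/4.3-.4,160+v/4.3-.4)
H=np.array([598.3,134.3]);f=.596
a=np.array([-np.sin(f),-np.cos(f)]);n=np.array([-np.cos(f),np.sin(f)])
P=tri([ray("scene",S(612,272)),ray("side",D(622,150))]);print(P,(P[:2]-H)@a)
for z in(130,145):
  for p in ((388,222),(388,245),(362,240),(411,240)):
    Q=onz("wrist",W(*p),z,s)[:2]-H; print(z,p,(Q@a).round(1),(Q@n).round(1))
```

```text
[492.24170201 -24.69841625 153.99037169] 191.11952069881184
130 (388, 222) 200.2 11.9
130 (388, 245) 184.5 12.3
130 (362, 240) 187.7 -5.6
130 (411, 240) 188.2 27.9
145 (388, 222) 202.1 11.6
145 (388, 245) 187.2 11.9
145 (362, 240) 190.2 -4.9
145 (411, 240) 190.7 26.8
```

```bash
cat >> h.py <<'E'
H=np.array([598.3,134.3])
def stem(f,b,dz=0):
    al=40+120*np.cos(b)-52*np.sin(b); z=90+120*np.sin(b)+52*np.cos(b)
    a=np.array([-np.sin(f),-np.cos(f)]);n=np.array([-np.cos(f),np.sin(f)])
    p=H+al*a+17*n
    return np.array([p[0],p[1],z-19+dz])
def inv(tcp,dz=0):
    # approx bar angle, gate world angle from tcp
    d=np.array(tcp[:2])-H; r=np.hypot(*d); f=np.arctan2(-d[0],-d[1])-np.arcsin(17/r)
    from scipy.optimize import brentq
    b=brentq(lambda b:stem(0,b,dz)[2]-tcp[2],-.2,.4); return f,b
def rep(s=""):
    st=bot.read_state(); print(s,round(st["t"],2),st["tcp_pos"].round(2),"F",st["contact_force"].round(2),"M",st["moment"].round(2),"w",round(st["width"],1),np.round(inv(st["tcp_pos"]),4)); return st
E
python3 - <<'E'
from h import *
import cv2
bot.move_gripper(50)
p=stem(.596,0)
bot.line_to(p+[0,0,60],150,quat(.596)); rep()
bot.line_to(p,70); bot.pause(.2); rep("down")
im=bot.camera("wrist");cv2.imwrite("pics/w4.png",im[:,:,::-1])
bot.move_gripper(10,force=25); bot.pause(.2); rep("grip")
im=bot.camera("wrist");cv2.imwrite("pics/w5.png",im[:,:,::-1])
E
```

```text
Traceback (most recent call last):
  File "h.py", line 42, in rep
    st=bot.read_state(); print(s,round(st["t"],2),st["tcp_pos"].round(2),"F",st["contact_force"].round(2),"M",st["moment"].round(2),"w",round(st["width"],1),np.round(inv(st["tcp_pos"]),4)); return st
                                                                                                                                                                      ~~~^^^^^^^^^^^^^^^
  File "h.py", line 40, in inv
    b=brentq(lambda b:stem(0,b,dz)[2]-tcp[2],-.2,.4); return f,b
ValueError: f(a) and f(b) must have different signs
```

```bash
sed -i 's/,-.2,.4); return f,b/,-.2,.9); return f,b/; s/b=brentq/if tcp[2]>170: return f,9\n    b=brentq/' h.py
python3 - <<'E'
from h import *
import cv2
p=stem(.596,0); rep()
bot.line_to(p,70); bot.pause(.2); rep("down")
im=bot.camera("wrist");cv2.imwrite("pics/w4.png",im[:,:,::-1])
bot.move_gripper(10,force=25); bot.pause(.2); rep("grip")
im=bot.camera("wrist");cv2.imwrite("pics/w5.png",im[:,:,::-1])
E
```

```text
7.93 [494.96  11.46 183.64] F [-0.61  0.91  0.4 ] M [ 0.06 -0.01  0.02] w 50.0 [0.5933 9.    ]
down 9.14 [494.64  11.53 123.41] F [ 0.61 -0.06  0.26] M [0.01 0.04 0.02] w 50.1 [0.5952 0.0035]
grip 10.05 [494.34  11.37 122.95] F [-0.14 -0.39  0.11] M [-0.05  0.15  0.02] w 15.4 [ 5.962e-01 -5.000e-04]
```

View pics/w5.png

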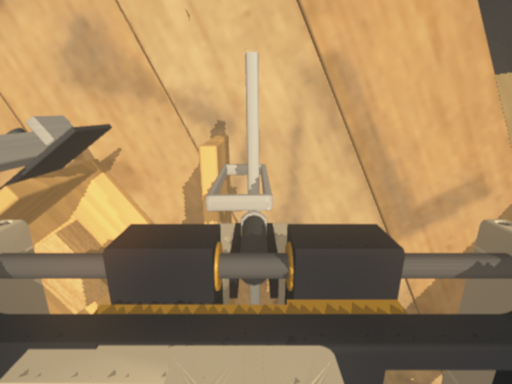

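The stem, at about (255,230), is pinched centrally between the fingers: the opening reads 15.4 mm on a 16 mm stem. Next I lift the bar and swing the gate most of the way in.

Run:
```python
from h import *
import cv2
for b in (.04,.08,.13):
    bot.line_to(stem(.596,b),30)
bot.pause(.2);rep("lift")
for f in np.arange(.52,.14,-.075):
    bot.line_to(stem(f,.13),60,quat(f)); rep(f"{f:.2f}")
im=bot.camera("side");cv2.imwrite("pics/s6.png",cv2.resize(im[130:300,130:390,::-1],None,fx=3,fy=3,interpolation=cv2.INTER_CUBIC))
```

```text
lift 11.32 [498.9   17.82 138.23] F [ 1.   -0.23 -3.66] M [-0.32 -0.05  0.04] w 15.3 [0.5952 0.131 ]
0.52 11.66 [508.03  10.64 138.07] F [ 0.47  1.01 -4.5 ] M [-0.   -0.13  0.06] w 15.2 [0.5193 0.1296]
0.45 12.0 [517.36   4.44 138.02] F [ 1.15  0.83 -4.44] M [ 0.34 -0.23 -0.  ] w 15.5 [0.4461 0.1292]
0.37 12.34 [527.28  -1.13 137.99] F [ 2.09  3.58 -4.66] M [ 0.83 -0.32 -0.01] w 15.9 [0.3716 0.1289]
0.29 12.68 [537.56  -5.97 137.93] F [ 1.62  3.95 -6.39] M [ 1.42 -0.43 -0.07] w 15.3 [0.2972 0.1284]
0.22 13.03 [548.13 -10.06 137.85] F [ 0.91  5.96 -6.16] M [ 1.9  -0.31 -0.02] w 15.5 [0.223  0.1276]
0.14 13.37 [558.9  -13.32 137.76] F [ 0.94  5.97 -6.04] M [ 2.05 -0.09 -0.08] w 15.7 [0.1493 0.1268]
```

View pics/s6.png

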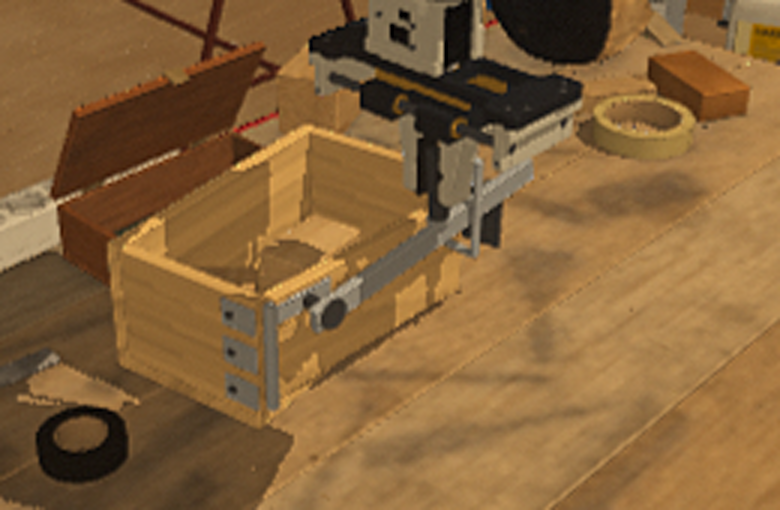

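The gate is nearly in and the bar's free end is raised, still in front of the keeper. The 6 N force along +y points to a small error in my arc radius, so I'll relieve it before going further.

Run:
```python
from h import *
p=bot.read_state()["tcp_pos"]
p=stem(.149,.13)
for d in (1,2,3):
    bot.line_to(p+[0,d,0],20); bot.pause(.15); rep(d)
```

```text
1 13.82 [558.34 -12.87 138.06] F [-0.76  2.53 -5.55] M [ 0.56  0.62 -0.09] w 15.4 [0.1534 0.1295]
2 14.22 [558.44 -12.63 138.27] F [-3.91 -3.43 -0.88] M [-1.74  1.2  -0.05] w 15.2 [0.153  0.1314]
3 14.62 [558.39 -12.4  138.54] F [-3.31 -7.64  1.23] M [-3.05  1.22 -0.11] w 15.6 [0.1536 0.1338]
```

```bash
sed -i 's/^H=np.array.*/H=np.array([598.3,135.7])/' h.py
python3 - <<'E'
from h import *
import cv2
for f in (.149,.11,.07,.04,.01,0.0,-.008):
    bot.line_to(stem(f,.13),25,quat(f)); bot.pause(.1); st=rep(f"{f:.3f}")
    if abs(st["contact_force"][0])>7: print("stop"); break
im=bot.camera("wrist");cv2.imwrite("pics/w6.png",cv2.resize(im[:,:,::-1],None,fx=1.5,fy=1.5));np.savez("w6.npz",**st)
im=bot.camera("scene");cv2.imwrite("pics/s7.png",cv2.resize(im[130:270,190:380,::-1],None,fx=4,fy=4,interpolation=cv2.INTER_CUBIC))
E
```

```text
0.149 14.97 [558.71 -12.74 138.2 ] F [-3.22 -4.61 -0.98] M [-1.71  1.17 -0.07] w 15.4 [0.1498 0.1307]
0.110 15.46 [564.79 -14.1  138.24] F [-2.64 -4.94 -0.47] M [-1.84  0.9  -0.1 ] w 15.9 [0.1091 0.1311]
0.070 15.95 [570.8  -15.32 138.26] F [-2.37 -4.7  -1.71] M [-1.8   0.91 -0.05] w 15.4 [0.0691 0.1313]
0.040 16.38 [575.32 -16.04 138.25] F [-2.12 -4.82 -0.96] M [-1.78  0.93 -0.05] w 15.6 [0.0393 0.1311]
0.010 16.82 [579.86 -16.62 138.24] F [-2.66 -4.85 -0.48] M [-1.8   0.85  0.03] w 15.6 [0.0094 0.1311]
0.000 17.17 [581.24 -16.78 138.18] F [-3.36 -4.01 -0.89] M [-1.76  1.09  0.  ] w 15.5 [0.0004 0.1305]
-0.008 17.52 [582.38 -16.92 138.14] F [-1.71 -4.18 -0.3 ] M [-1.72  1.11 -0.05] w 15.8 [-0.0071  0.1302]
```

View pics/w6.png

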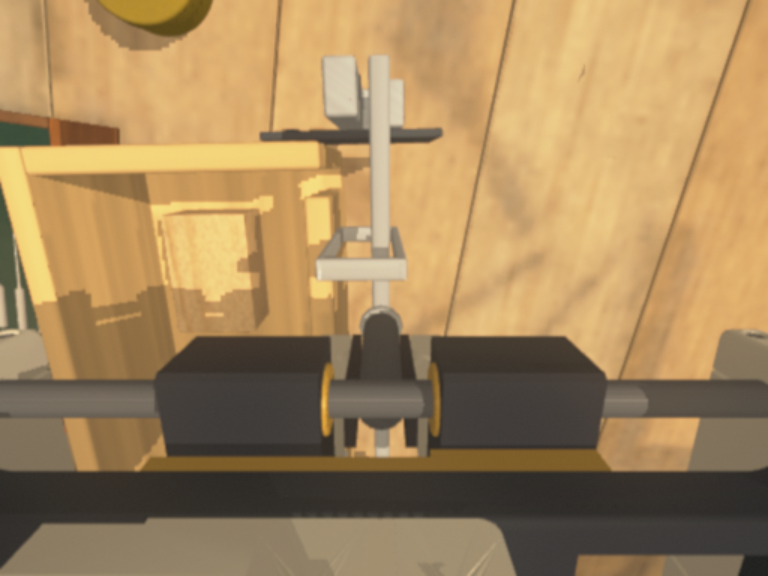

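View pics/s7.png

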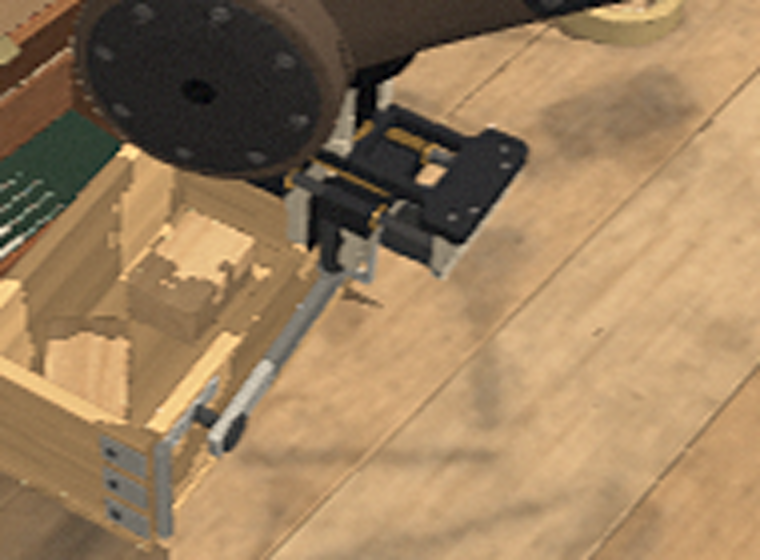

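In the wrist view the bar, at columns 370–389, lies across the catch between the back plate (right edge about 357) and the lip (right edge about 403). I'll turn those into x positions.

Run:
```python
from h import *
import cv2
s=dict(np.load("w6.npz"))
im=cv2.imread("pics/w6.png")[40:160,300:460]; cv2.imwrite("pics/w6z.png",cv2.resize(im,None,fx=4.8,fy=4.8,interpolation=cv2.INTER_CUBIC))
W=lambda u,v:((u+.5)/1.5-.5,(v+.5)/1.5-.5)
zb=lambda al:90+10+(al-40)*.13
for v,al in ((60,272),(90,255),(200,215)):
  im=cv2.imread("pics/w6.png")[v].astype(int).sum(1)
  print(v,im[364:396])
for p,z in (((370,90),128),((389,90),128),((370,200),122),((388,200),122),((404,95),94),((357,100),137)):
  print(p,z,onz("wrist",W(*p),z,s).round(1))
```

```text
60 [517 515 506 480 456 460 492 528 555 567 573 576 579 582 582 585 590 592
 594 596 597 593 588 573 551 529 512 501 492 487 480 472]
90 [561 577 569 534 493 462 479 512 551 565 571 576 579 579 583 588 591 593
 595 596 597 594 589 575 565 564 588 600 606 607 605 604]
200 [460 458 457 452 447 443 437 444 483 524 557 568 574 577 582 586 590 592
 593 596 595 592 587 576 555 532 516 511 512 514 516 518]
(370, 90) 128 [ 588.6 -120.5  128. ]
(389, 90) 128 [ 581.5 -120.6  128. ]
(370, 200) 122 [588.7 -80.2 122. ]
(388, 200) 122 [581.3 -80.2 122. ]
(404, 95) 94 [ 574.2 -124.1   94. ]
(357, 100) 137 [ 592.9 -115.8  137. ]
```

View pics/w6z.png

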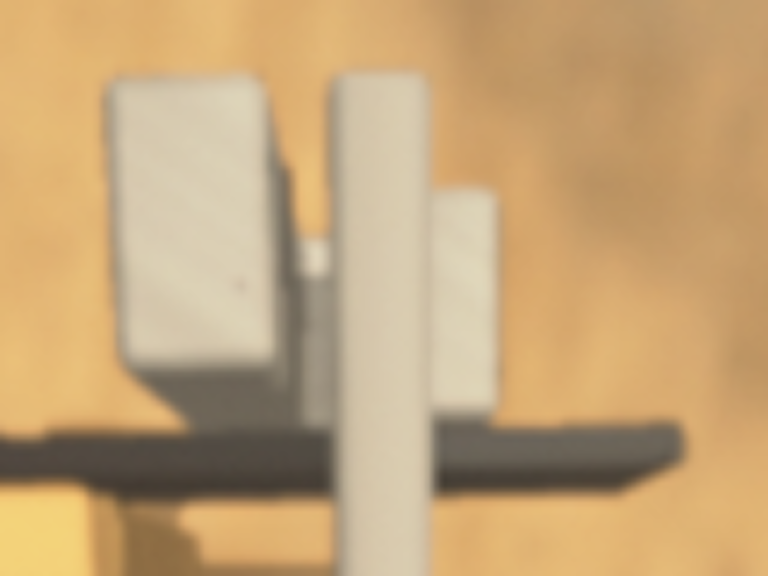

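The bar's centre is at x = 585.0 and the notch's at 587.2, so I move in about 2 mm more and then lower gently in small steps.

Run:
```python
from h import *
f=-.0172
for g in (-.013,f):
    bot.line_to(stem(g,.13),15,quat(f)); bot.pause(.15); st=rep(f"{g:.3f}")
f0=st["contact_force"]
for b in (.11,.09,.08,.07,.06,.05,.04):
    bot.line_to(stem(f,b),15); bot.pause(.12); st=rep(f"b{b:.2f}")
    d=st["contact_force"]-f0
    if d[2]>4 or abs(d[0])>5: print("stop"); break
import cv2
im=bot.camera("wrist");cv2.imwrite("pics/w7.png",cv2.resize(im[:,:,::-1],None,fx=1.5,fy=1.5));np.savez("w7.npz",**st)
```

```text
-0.013 18.02 [583.14 -16.99 138.17] F [-3.48 -4.17 -1.47] M [-1.72  1.13 -0.11] w 15.5 [-0.012   0.1304]
-0.017 18.42 [583.69 -17.05 138.15] F [-2.9  -4.25 -0.39] M [-1.74  1.22 -0.03] w 15.5 [-0.0156  0.1303]
b0.11 18.86 [584.16 -18.11 136.36] F [-3.41 -3.03  1.4 ] M [-1.04  1.43  0.  ] w 15.5 [-0.0186  0.1144]
b0.09 19.3 [584.41 -19.46 133.94] F [-3.07 -5.04  3.57] M [-1.16  0.95 -0.02] w 15.3 [-0.02    0.0932]
b0.08 19.67 [584.11 -20.17 132.45] F [-3.36 -4.52  2.6 ] M [-1.21  1.   -0.04] w 15.4 [-0.018   0.0802]
b0.07 20.03 [584.   -20.81 131.19] F [-3.53 -4.78  3.08] M [-1.23  1.07 -0.03] w 15.7 [-0.0173  0.0693]
b0.06 20.4 [583.92 -21.41 129.96] F [-2.31 -4.48  2.78] M [-1.21  1.11 -0.01] w 15.5 [-0.0167  0.0588]
b0.05 20.77 [583.89 -21.97 128.76] F [-2.18 -3.47  2.06] M [-1.21  1.19 -0.03] w 15.6 [-0.0165  0.0486]
b0.04 21.13 [583.89 -22.54 127.55] F [-3.43 -3.85  2.71] M [-1.14  1.14  0.04] w 15.1 [-0.0164  0.0382]
```

View pics/w7.png

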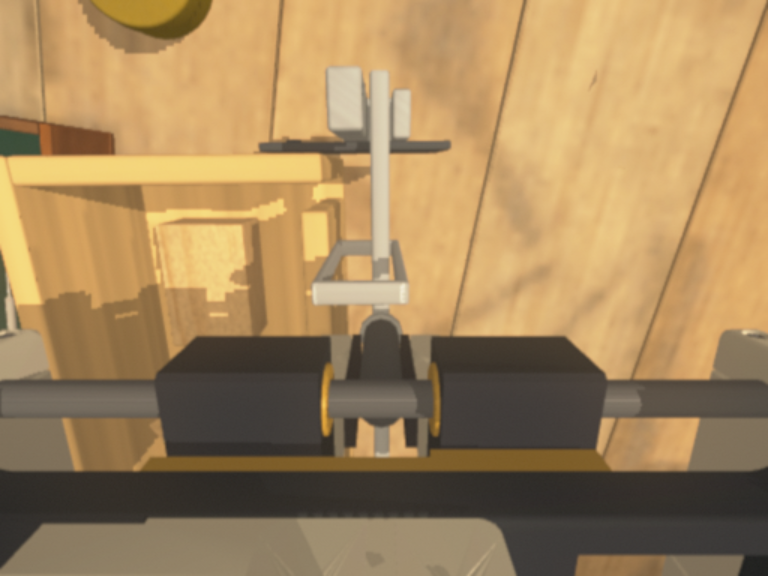

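The bar is now between the back plate (right edge about 363) and the lip (left edge about 393), already below the lip's top. I'll lower it fully, then ease it outward onto the lip so the spring cannot snap it there on release.

Run:
```python
from h import *
f=-.0172
for b in (.03,.02,.01,0.0,-.008):
    bot.line_to(stem(f,b),12); bot.pause(.12); st=rep(f"b{b:.2f}")
    if st["contact_force"][2]>9: print("stop"); break
p=st["tcp_pos"]
print("out"); F=[]
c=stem(f,max(b,-.003))
for d in np.arange(0,3.6,.4):
    bot.line_to(c+[-d,0,0],6); bot.pause(.1)
    F=np.mean([ (bot.pause(.02),bot.read_state()["contact_force"])[1] for _ in range(5)],0)
    st=rep(f"{d:.1f} {F.round(2)}")
    if F[0]>0.3: print("stop"); break
```

```text
b0.03 21.56 [583.89 -23.08 126.34] F [-2.93 -3.89  3.46] M [-1.13  1.18 -0.  ] w 15.5 [-0.0163  0.028 ]
b0.02 21.93 [583.88 -23.65 125.14] F [-4.08 -4.36  2.43] M [-1.11  1.11 -0.03] w 15.5 [-0.0162  0.0179]
b0.01 22.31 [583.88 -24.17 123.88] F [-3.08 -4.58  1.59] M [-1.07  1.15 -0.04] w 15.3 [-0.0162  0.0074]
b0.00 22.68 [584.46 -24.51 123.21] F [-2.49 -3.69  5.59] M [-0.83  1.11  0.03] w 15.3 [-0.0197  0.0017]
b-0.01 23.05 [584.94 -24.62 123.07] F [-3.94 -1.26 10.1 ] M [-0.17  1.68  0.02] w 15.6 [-0.0227  0.0005]
stop
out
0.0 [-3.57 -2.61  7.33] 23.49 [584.59 -24.56 123.16] F [-3.4  -2.59  7.69] M [-0.56  1.45  0.03] w 15.7 [-0.0205  0.0014]
0.4 [-2.57 -2.3   6.75] 23.93 [584.38 -24.56 123.14] F [-3.07 -2.54  6.38] M [-0.61  1.12 -0.02] w 15.9 [-0.0192  0.0012]
0.8 [-2.38 -2.51  6.78] 24.36 [584.04 -24.49 123.16] F [-1.6  -2.21  7.84] M [-0.62  1.04  0.  ] w 15.5 [-0.0171  0.0013]
1.2 [-2.14 -2.45  6.63] 24.79 [583.72 -24.47 123.16] F [-1.87 -1.93  6.26] M [-0.55  0.99 -0.06] w 15.3 [-0.0151  0.0013]
1.6 [-2.05 -1.8   6.44] 25.23 [583.36 -24.43 123.15] F [-1.86 -1.48  6.4 ] M [-0.55  0.93 -0.02] w 15.8 [-0.0129  0.0012]
2.0 [-1.12 -2.69  5.98] 25.66 [583.08 -24.44 123.17] F [-1.01 -2.38  6.62] M [-0.53  0.81 -0.03] w 15.0 [-0.0111  0.0014]
2.4 [ 3.76 -2.45  5.08] 26.09 [583.   -24.42 123.16] F [ 4.57 -2.49  5.38] M [-0.51 -1.17 -0.11] w 15.2 [-0.0106  0.0013]
stop
```

Lip contact is clear: Fx flips from −1.1 to +3.8 N at 2.4 mm. I'll back off to about 2.1 mm, release and retreat.

Run:
```python
from h import *
import cv2
c=stem(-.0172,-.003)+[-2.15,0,0]
bot.line_to(c,6); bot.pause(.15); rep("pre")
bot.line_to(c+[0,0,1.],6); bot.pause(.15); rep("relax")
bot.move_gripper(50,force=5); bot.pause(.3); rep("open")
bot.line_to(c+[0,0,100],120); bot.pause(.3); st=rep("up")
im=bot.camera("wrist");cv2.imwrite("pics/w8.png",cv2.resize(im[:,:,::-1],None,fx=1.5,fy=1.5));np.savez("w8.npz",**st)
```

```text
pre 26.49 [583.   -24.44 123.16] F [ 3.15 -1.84  4.85] M [-0.35 -1.15 -0.07] w 15.6 [-0.0106  0.0013]
relax 26.96 [582.96 -24.37 123.34] F [ 6.95 -2.99 -1.  ] M [-0.52 -2.17 -0.12] w 15.6 [-0.0104  0.0029]
open 28.04 [581.91 -24.74 123.63] F [-0.79 -0.41 -0.26] M [0.06 0.1  0.05] w 50.1 [-0.0038  0.0053]
up 29.32 [581.75 -24.77 222.11] F [ 0.1  -0.47  0.36] M [ 0.05  0.13 -0.07] w 49.9 [-2.8e-03  9.0e+00]
```

View pics/w8.png

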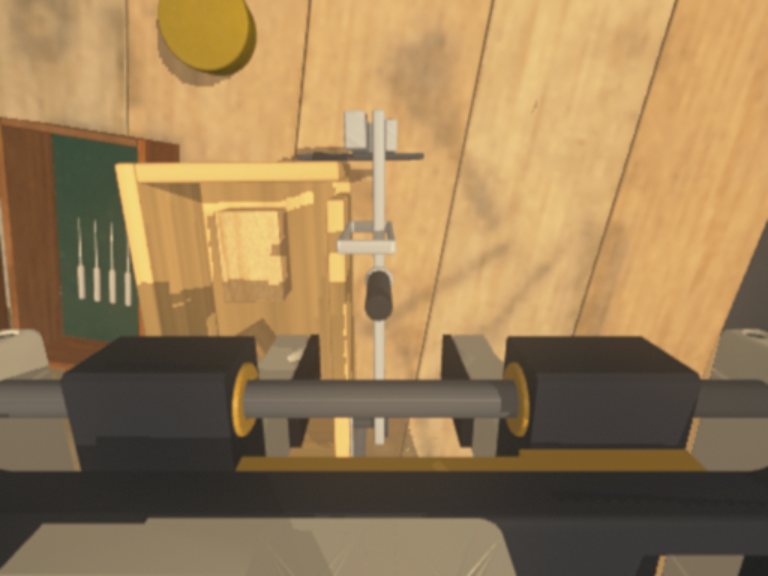

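The gate stayed shut. The bar, at columns 373–385, sits inside the lip at 387–396. I'll retreat and check the bar's height from the side.

Run:
```python
from h import *
import cv2
bot.move_ptp((450,-250,300),quat(0)); bot.pause(.2); rep()
for n,(r0,r1,c0,c1) in {"side":(150,280,160,345),"scene":(140,270,170,350)}.items():
    im=bot.camera(n); cv2.imwrite(f"pics/{n}9.png",cv2.resize(im[r0:r1,c0:c1,::-1],None,fx=4.3,fy=4.3,interpolation=cv2.INTER_CUBIC))
for b in (0,.05):
  for al in (160,230,274): 
    P=[*(H+al*np.array([.0105,-1])+17*np.array([-1,0])),100+(al-40)*b]
    print(b,al,((proj("side",P)-[160,150])*4.3).round(),((proj("scene",P)-[170,140])*4.3).round())
```

```text
30.62 [ 450.62 -249.15  299.35] F [ 0.03  0.   -0.57] M [ 0.03  0.08 -0.01] w 50.4 [0.3252 9.    ]
0 160 [469. 231.] [441. 256.]
0 230 [536. 180.] [503. 178.]
0 274 [576. 150.] [540. 131.]
0.05 160 [469. 221.] [441. 249.]
0.05 230 [537. 165.] [504. 167.]
0.05 274 [577. 132.] [541. 118.]
```

View pics/side9.png

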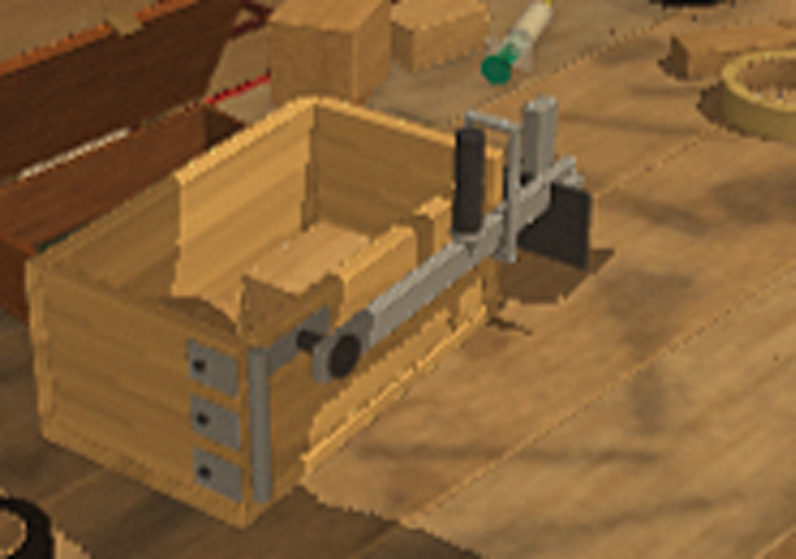

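View pics/scene9.png

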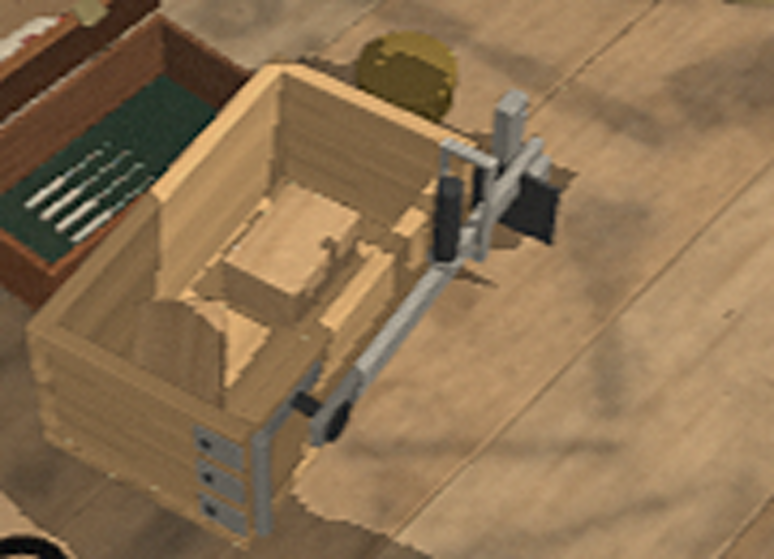

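Both views show the bar's tip at (573,158) and (540,142), matching a fully lowered bar (predicted (576,150) and (540,131)) and not one lifted by 0.05 rad. The hand is clear, so I'm handing in.

Run:
```python
from h import *
bot.close_job()
```

```text
the job is handed in; nothing more can be done
```

The gate is latched: the bar is down in the notch and the gate stayed shut after I let go. I handed the job in at about 31 s of robot time; it gave no verdict.

- **What I did:** I measured the catch with the wrist camera and found the notch between x = 581.6 and 592.8 mm, close to mid-slot. I pinched the stem, lifted the bar to 0.13 rad and swung the gate in past the lip. I then lowered the bar in small steps and eased it out onto the lip before letting go, so the spring could not snap it there.
- **Forces:** The largest single reading at the tool was about 11 N, while pressing the bar down onto its stop. When I eased it against the lip I read 7 N at the tool or less, which I estimate as about 6–7 N on the keeper including the spring. The keeper force itself is not measured.
- **Last checks:** After the retreat, the wrist view showed the bar inside the lip. In the side and scene views the bar's tip matched a fully lowered bar. At my last feel against the lip the gate angle came out about 0.01 rad.
- **Tin and tape roll:** Both looked undisturbed in the pictures, but I did not measure them again at the end.
- **Disagreements:**
  - My first arc radius was about 1.4 mm off. It showed as a 6 N force along the bar, and I corrected it on the way.
  - The hinge and notch geometry put the closing angle at −0.023 rad, while the wrist camera put it at −0.016. I followed the camera, and the bar went in without catching.
  - The bar's tip showed 8–11 pixels lower than predicted in pictures enlarged 4.3 times (about 2–3 pixels as taken). I put this down to calibration.

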